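# Put the polisher on standby and bin the finished punch

### The job

First turn the dial on the polisher's sloped control box anticlockwise, click by click, until its white pointer sits on the red dot (standby), and let go of it. Only then take the finished brass punch from the wooden stand and drop it into the wire basket. Leave the dark steel punch on its stand and the rest of the bench undisturbed.

Things in the scene. Friction and masses are not known exactly. Their poses are not given: they have to be found in the camera images.
- console: fixed green wedge-shaped control box, 180 deep (x), 200 wide (y); its black panel slopes 25 degrees from level, from 45 high at the front edge (-x) to 129 at the back (+x). Origin: centre of the underside; z up. The dial's axis leaves the middle of the panel, 87 above the underside, square to the panel (its top leans 25 degrees from vertical towards -x).
- dial (a joint): grey dial: bar grip 44 long, 14 wide, from 7 to 43 above the panel, on a skirt 48 across. Radians, growing clockwise seen from above; stops at 0 and 5.236; a click every 0.5236 (30 degrees) from 0, into which it settles if let go; about 0.08 N m to pass a click. Pointer up the slope at 2.618, on the red dot (left) at 1.047. Starts 6 to 8 clicks clockwise of the dot: several grasps.
- dial_grip (a point): point on the dial's axis, 30 above the panel, at a good height to grip the bar
- dial_pointer (a point): end of the bar that points: it has a white line on the top and a white end face; this point is at the top edge, 22 from the axis and 43 above the panel
- red_dot (a point): red dot with white rim, 15 across, on the panel 46 to the left (+y of the box) of the dial's axis; the ten other settings have white ticks
- stand: fixed wooden stand, base 90 (x) by 150 (y) by 16 high; two places side by side at y = -40 and +40, each two saddle blocks 10 thick at x = -28 and +28 (46 clear between them) with ears up to 43 high. Origin: centre of the underside
- brass_punch: finished punch of bright brass, an eight-sided bar 22 across flats and 95 long (x from -45 to the blunt tapered tip at +50), about 0.28 kg, lying along the stand's x. Origin: on the bar's axis, midway between the saddles, 45 above the table; x along the bar
- steel_punch: unfinished punch of dark steel, same shape and size, in the other place of the stand; to be left there
- basket: fixed wire basket, 160 by 160 outside, 70 high, wires 5. Origin: centre of the underside
- basket_in (a point): centre of the basket's inner floor, 4 above the table
- mallet: hammer with wooden handle, 260 long, lying; origin under its middle
- wrench: steel spanner, 180 long, lying flat, 8 high; origin under its middle
- jar: amber jar with dark cap, 60 across, 85 high; origin under its centre
- tin: blue tin, 64 across, 60 high; origin under its centre
- mug: blue mug, 80 across, 90 high; origin under its centre
- offcut: light wood offcut 130 by 50 by 25; origin under its centre
Not all that is in view belongs to the job. Of the things like the brass_punch, leave any that is orange; of the rest the smaller one is meant. Of the things shaped like the basket, the bare steel one is meant.

How it is judged:
On the way, in this order (a step that is already met when the one before it is completed fails the run):
1. the dial sits in the red dot's click (within 7 degrees) and the fingers have let go of it (value of joint dial between 0.9272 and 1.1672 rad and contact force between the fingers and console below 0.5 N), for 0.2 s.
2. the brass punch is in the wire basket (x of brass_punch in the frame of basket_in between -0.07 and 0.07 m and y of brass_punch in the frame of basket_in between -0.07 and 0.07 m and z of brass_punch in the frame of basket_in between 0 and 0.045 m), for 0.2 s.
At the end, for the whole second after the job is handed in: The dial rests within 7 degrees of the red dot's click; the brass punch lies at rest inside the wire basket (its middle within 70 mm of the basket's centre lines and below 45 mm over the inner floor) (all of step 2 and value of joint dial between 0.9272 and 1.1672 rad and linear speed of brass_punch below 0.03 m/s); the robot touches nothing.
It fails at once if the brass punch is moved more than 40 mm while the dial is not on the red dot (distance of brass_punch from where it was at the start of the episode above 0.04 m and not (value of joint dial between 0.9272 and 1.1672 rad)).
It fails at once if the dark steel punch is displaced by more than 30 mm (distance of steel_punch from where it was at the start of the episode above 0.03 m).
It fails at once if another loose thing on the bench is displaced by more than 30 mm (distance of any of mallet, wrench, jar, tin, mug, offcut from where it was at the start of the episode above 0.03 m).
It also fails if it takes over 67 s, if anything falls off the work surface, if the arm or the gripper's body presses on something with over 40 N, if the wrist force passes 120 N, or if a joint passes its speed limit or range.

### The arm

A 6-joint arm with a two-finger parallel gripper is mounted at the origin on the work surface. World frame = base frame: x ahead of the robot, y to its left, z up, the work surface at z = 0. Lengths are in m, angles in rad, forces in N, time in s.
With the tool pointing down it reaches from about 0.3 to 0.95 m from the base axis. Payload 3.1 kg.
Tool frame: the origin (TCP) lies at the very end of the fingers, on their centre line; the grasp point (between the pads) lies 19 mm behind it (r.pinch_z is the distance from the TCP to the grasp point, in m); x points along the fingers, y is the direction in which the jaws open and shut, and the axes are right-handed (so a half turn about x gives the same grasp; the last joint's range is limited). The gripper opens to 85 mm and grips with 20 to 120 N. Pads are 22 mm wide; open, the fingers measure 114 mm over their backs; the gripper's body (76 mm by 85 mm) begins 54 mm behind the grasp point. The pads swing forward as they close: fully open they stand 13 mm farther back than shut.
Start: joints at [-0.07, 0.308, 1.634, -0, 1.2, -0.07], TCP at [0.625, -0, 0.231] pointing down, gripper open.
Joint ranges: [-3.06, 3.06], [-0.79, 1.96], [0.05, 2.63], [-1.19, 4.34], [0.05, 2.64], [-2.94, 2.94]. Speed limits (rad/s): [2.79, 2.79, 3.14, 3.14, 3.14, 3.14].

### API

Orientations are given as [roll, pitch, yaw] about the fixed x, y, z axes, in that order (R = Rz(yaw) Ry(pitch) Rx(roll)).
In Python, from bench import r gives the robot as it stands. The module is installed in compiled form; this text tells all that it offers.
- The arm moves only by the tool play_rows, never from a script. Its argument "moves" is text: rows parted by semicolons, each of 7 numbers parted by spaces: the finger opening in m, from 0 to 0.0854, then the shift along the tool's x, y, z in m, then the turn, a rotation vector about the tool's x, y, z in rad. In form: claw x y z ax ay az; .... A call has 1 to 20 rows; each row is the pose to reach, as a shift and turn from the pose commanded when the call began, along the tool's axes at that moment; what a row does not reach only later rows make up. A row lasts 1/8 s, in which the tool goes at most 62.5 mm and 10.7 degrees, less where a joint would pass 70% of its speed; a pose out of reach is approached as far as the arm can. A call with a gripper value outside its range is refused whole. The fingers move at their own pace and stop on an object; the grip force is fixed at half the most. Time passes only in rows, so rows that repeat a pose let the fingers close. It gives the time, the measured TCP pose, the force and the opening at its end, in the units of the state.
- r.observe(): the state, without advancing time (a new reading comes with each control period).
- r.get_image(name): name is "scene" or "side" or "wrist"; returns a dict with "color" (420x560x3 uint8, blue, green, red), "depth" (420x560 float32, m along the optical axis (not along the pixel's ray), 0 where there is no reading), "fx", "fy", "cx", "cy" (pixels), "position" and "rotation" of the camera in the world. Camera axes: x right, y up, looking along -z (the intrinsics and any distortion apply to the point x, -y, -z); pixel columns grow to the right and rows downward; lengths in m; the calibration is good to about 2 mm. A picture is of the moment at which its call begins.
- r.hand_in(): hands the job in, once; it reports no verdict.
Trained networks look in the newest picture that a camera, given by its name, has taken for a name from the list of things; names that differ only in an ending like _2 or _b are one class to them, and where a whole thing is asked for, a point or a joint stands for the part that bears it (a point fixed in the world has none). Each returns a list of dicts, best first, with "confidence" (0 to 1); they miss things now and then, are a little off and sometimes report something else, mostly with a low value. They report only what shows in the picture. A call takes as long as a camera call. They do not tell look-alikes from the thing itself.
- r.boxes_of(camera, name): "position" ([column, row] in pixels, amid what is visible of it).
- r.silhouettes(camera, name): "mask" (420x560 bool, what is visible of it) and "position" ([column, row] in pixels, amid what is visible of it).
The state is a dict: "clock": time; "qpos": joint angles; "dq": joint speeds; "joint_efforts": joint torques, N m; "tool_pos": TCP position; "orientation": TCP orientation; "force": force on the tool from outside, world axes, zero at the start; "ft_torque": the same for the moment, N m; "grip_width": finger opening in m.
Only numpy, scipy, OpenCV 4.12 (cv2) and the standard library are available. Lean on these libraries where they do the work, as an engineer would, in place of code of your own. Each camera call takes 0.05 s, during which the arm holds its last target. There are 200 camera calls.

## Working session

There is one attempt and no reset: what is moved stays moved. The work goes in short steps, Python scripts to look and compute and a tool call to move; the robot and the scene stay as the last step left them, time stands still between calls to the robot, and variables do not carry over. Pictures are saved under pics/ and viewed, about 8 in all and at most 12, crops included, and the job is handed in when it is done.

Besides the shell and the picture viewer there is one more tool, called after "Call:" by a JSON object that holds its "method" and its "body", one argument or row to a line. play_rows: Moves the arm, as the interface text tells. Its arguments: {"type":"object","properties":{"moves":{"type":"string"}},"required":["moves"]}

```bash
mkdir -p pics
cat > h.py <<'E'
import numpy as np, cv2
from bench import r
from scipy.spatial.transform import Rotation as Ro
def cloud(im):
    d=im["depth"]; v,u=np.mgrid[0:420,0:560]
    c=np.stack([(u-im["cx"])/im["fx"]*d,-(v-im["cy"])/im["fy"]*d,-d],-1)
    R=np.array(im["rotation"]); R=R if R.shape==(3,3) else Ro.from_euler('xyz',R).as_matrix()
    return c@R.T+np.array(im["position"])
E
python3 - <<'E'
from h import *
names=["console","dial_grip","dial_pointer","red_dot","stand","brass_punch","steel_punch","basket","mallet","wrench","jar","tin","mug","offcut"]
for c in ["scene","side"]:
    im=r.get_image(c); cv2.imwrite(f"pics/{c}1.png",im["color"]); np.savez(c+"1.npz",**{k:v for k,v in im.items()})
    P=cloud(im); print(c,im["position"],np.shape(im["rotation"]))
    for n in names:
        for b in r.silhouettes(c,n)[:4]:
            m=b["mask"]&(im["depth"]>0); 
            if m.sum(): print(n,round(b["confidence"],2),np.round(b["position"]),m.sum(),np.round(np.median(P[m],0),3),np.round(np.percentile(P[m],2,0),3),np.round(np.percentile(P[m],98,0),3))
print(r.observe(), r.pinch_z)
E
```

```text
scene [1.33756606 0.47998917 1.1462954 ] (3,)
console 0.91 [298. 260.] 2932 [0.661 0.108 0.089] [ 0.51  -0.002  0.006] [0.709 0.205 0.129]
console 0.4 [215. 206.] 698 [ 0.533 -0.316  0.007] [ 0.394 -0.47  -0.002] [ 0.586 -0.262  0.073]
dial_grip 0.53 [446. 269.] 756 [0.412 0.539 0.055] [0.354 0.501 0.005] [0.433 0.574 0.091]
dial_grip 0.45 [297. 244.] 172 [0.595 0.09  0.111] [0.58  0.068 0.095] [0.616 0.111 0.13 ]
dial_pointer 0.62 [302. 244.] 148 [0.595 0.09  0.112] [0.581 0.069 0.095] [0.615 0.109 0.13 ]
red_dot 0.86 [296. 258.] 2951 [0.661 0.108 0.089] [ 0.513 -0.001  0.005] [0.709 0.205 0.129]
stand 0.91 [386. 276.] 820 [0.499 0.38  0.016] [0.441 0.303 0.002] [0.534 0.45  0.044]
brass_punch 0.86 [399. 242.] 274 [0.339 0.367 0.028] [0.308 0.309 0.013] [0.365 0.42  0.037]
brass_punch 0.59 [399. 268.] 186 [0.483 0.417 0.054] [0.415 0.401 0.001] [0.531 0.428 0.059]
brass_punch 0.5 [383. 311.] 227 [0.639 0.424 0.019] [ 0.608  0.382 -0.001] [0.657 0.467 0.026]
steel_punch 0.45 [376. 262.] 183 [0.493 0.338 0.054] [0.423 0.319 0.003] [0.538 0.35  0.06 ]
basket 0.74 [236. 177.] 359 [ 0.31
[... 2745 characters left out ...]
.057]
{'clock': 1.5, 'qpos': array([-6.96850392e-02,  3.08123253e-01,  1.63376466e+00,  2.31637516e-05,
        1.19971076e+00, -6.96773197e-02]), 'dq': array([ 6.28593249e-05,  4.43954158e-04,  1.05991973e-03, -5.48048276e-04,
        2.97379200e-04, -2.55131165e-04]), 'joint_efforts': array([-2.85411061e-04, -4.15273297e+01, -2.77076125e+01,  3.71099631e-06,
        7.66532357e-04, -1.94500799e-06]), 'tool_pos': array([ 6.25019898e-01, -1.24752061e-05,  2.31274394e-01]), 'orientation': array([-2.93955273,  1.57077392,  1.77282013]), 'force': array([-0.09066775, -0.42179295, -0.11644741]), 'ft_torque': array([-0.03418463,  0.05837826, -0.00665063]), 'grip_width': 0.08581874576065011} 0.0187
```

Run:
```python
import cv2,numpy as np
a=cv2.imread("pics/scene1.png");b=cv2.imread("pics/side1.png")
c=cv2.resize(a[200:350,220:480],(800,461),interpolation=cv2.INTER_CUBIC)
cv2.imwrite("pics/c1.png",c)
cv2.imwrite("pics/b1.png",cv2.resize(b[130:400,150:430],(780,600*752//752),interpolation=cv2.INTER_CUBIC)[:600])
```

```text
(no output)
```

View pics/c1.png

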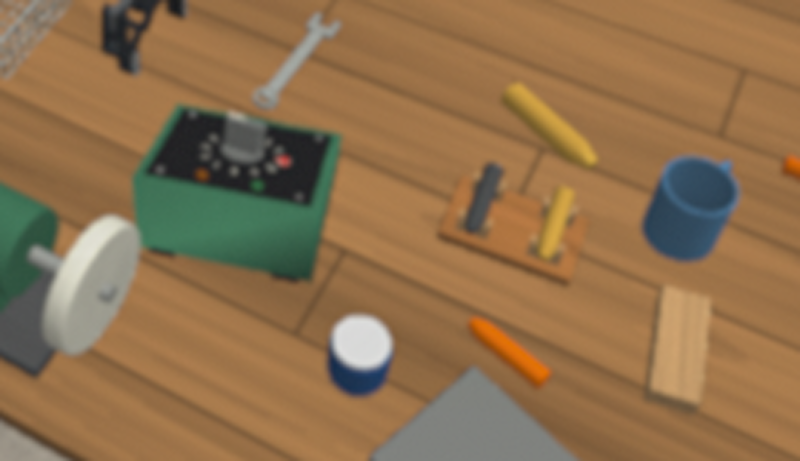

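View pics/b1.png

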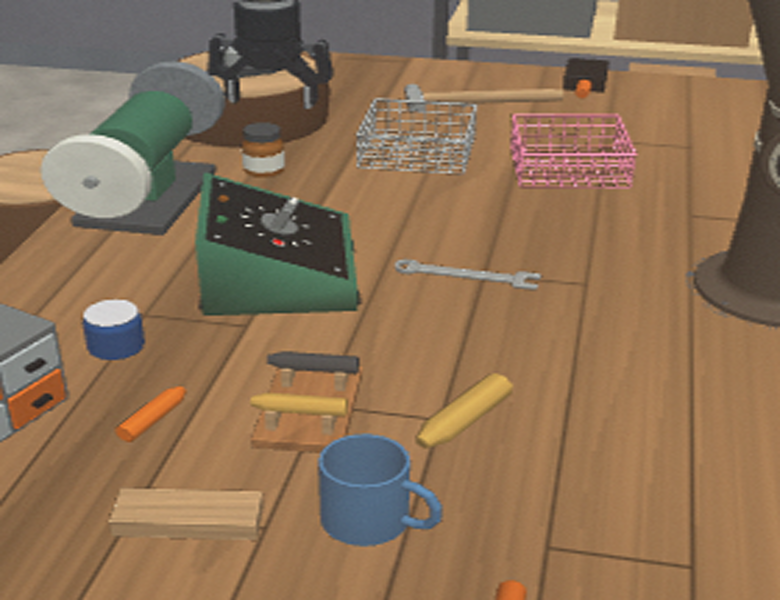

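```bash
cat >> h.py <<'E'
def load(f): return dict(np.load(f))
E
python3 - <<'E'
from h import *
for c in ["scene","side"]:
    im=load(c+"1.npz"); P=cloud(im).reshape(-1,3); C=im["color"].reshape(-1,3).astype(int)
    box=(P[:,0]>.46)&(P[:,0]<.73)&(P[:,1]>-.03)&(P[:,1]<.24)&(P[:,2]>.02)&(P[:,2]<.14)
    dark=(C.max(1)<60)&box; Q=P[dark]
    # plane ransac-ish
    w=np.ones(len(Q),bool)
    for _ in range(8):
        m=Q[w].mean(0); n=np.linalg.svd(Q[w]-m,full_matrices=0)[2][2]; n*=np.sign(n[2]); w=abs((Q-m)@n)<.005
    print(c,w.sum(),"tilt",np.degrees(np.arccos(n[2])),"dir",np.degrees(np.arctan2(n[1],n[0])),"m",m)
    h=(P-m)@n
    on=box&(abs(h)<.006); 
    r_=cv2.minAreaRect(P[on][:,:2].astype(np.float32)); print("rect",r_)
    red=box&(C[:,2]>150)&(C[:,1]<90)&(C[:,0]<110); print("red",red.sum(),P[red].mean(0) if red.any() else 0)
    up=box&(h>.012)&(h<.06); U=P[up]; print("dial",up.sum(),U.mean(0),U.min(0),U.max(0))
    top=box&(h>.036)&(h<.05); T=P[top]; print("top",top.sum(),T.mean(0),np.round(cv2.fitLine(T[:,:2].astype(np.float32),2,0,.01,.01).ravel(),3))
    # basket & brass
    s=(abs(P[:,0]-.5)<.12)&(abs(P[:,1]+.33)<.12)&(P[:,2]>.055)&(P[:,2]<.09); print("basket",s.sum(),cv2.minAreaRect(P[s][:,:2].astype(np.float32)))
    y=(abs(P[:,0]-.485)<.09)&(abs(P[:,1]-.42)<.06)&(P[:,2]>.035)&(P[:,2]<.08)&(C[:,2]>140)&(C[:,0]<100);B=P[y]
    print("brass",y.sum(),B.mean(0),B.min(0),B.max(0),cv2.minAreaRect(B[:,:2].astype(np.float32)))
    y=(abs(P[:,0]-.485)<.09)&(abs(P[:,1]-.35)<.05)&(P[:,2]>.03)&(P[:,2]<.08)&(C.max(1)<110);B=P[y]
    print("steel",y.sum(),B.mean(0),cv2.minAreaRect(B[:,:2].astype(np.float32)))
    s=(abs(P[:,0]-.485)<.09)&(abs(P[:,1]-.38)<.12)&(P[:,2]>.01)&(P[:,2]<.07); print("stand",cv2.minAreaRect(P[s][:,:2].astype(np.float32)))
o=r.observe();print(Ro.from_euler('xyz',o["orientation"]).as_matrix().round(3))
E
```

```text
scene 769 tilt 25.108683556711554 dir -164.1829858521567 m [0.6089096  0.09495113 0.09455967]
rect ((0.5976889729499817, 0.08997620642185211), (0.1856091469526291, 0.20082183182239532), 15.671792030334473)
red 5 [0.58595903 0.1355075  0.09047783]
dial 123 [0.59044005 0.08897935 0.11805296] [0.57381639 0.06491887 0.10014049] [0.60176982 0.11055515 0.13527111]
top 41 [0.58466041 0.08718396 0.12759619] [ 0.062 -0.998  0.585  0.087]
basket 215 ((0.50616854429245, -0.34290215373039246), (0.1665550172328949, 0.16206158697605133), 2.3905179500579834)
brass 184 [0.48759775 0.41743729 0.05225378] [0.43753622 0.39719806 0.03544774] [0.53180135 0.43625267 0.06089875] ((0.4846484661102295, 0.41702988743782043), (0.09496540576219559, 0.03493401035666466), 4.236352443695068)
steel 133 [0.49787055 0.33803177 0.05384692] ((0.49383455514907837, 0.3384995460510254), (0.0918169841170311, 0.02539953589439392), 9.783151626586914)
stand ((0.4789772629737854, 0.40641605854034424), (0.11212591081857681, 0.22205780446529388), 15.117087364196777)
side 1055 tilt 25.14431840231342 dir -163.76633160664417 m [0.5
[... 318 characters left out ...]
.09533755 0.12504661] [ 0.047 -0.999  0.58   0.095]
basket 149 ((0.5039570331573486, -0.336832195520401), (0.15985988080501556, 0.17124782502651215), 2.4226386547088623)
brass 298 [0.48094719 0.4270469  0.04948102] [0.43651875 0.36016434 0.03509727] [0.53092368 0.44495514 0.05929769] ((0.4840603768825531, 0.40256842970848083), (0.09437955915927887, 0.08410545438528061), 0.8938418626785278)
steel 243 [0.48669579 0.34850536 0.04991302] ((0.4889678657054901, 0.34653353691101074), (0.09292404353618622, 0.02209538035094738), 6.770496845245361)
stand ((0.4866243302822113, 0.3855884373188019), (0.09468696266412735, 0.153421089053154), 4.794496059417725)
[[-0.  1. -0.]
 [ 0. -0. -1.]
 [-1. -0. -0.]]
```

```bash
cat >> h.py <<'E'
def go(p,R):
    o=r.observe(); R0=Ro.from_euler('xyz',o["orientation"]).as_matrix()
    d=R0.T@(np.array(p)-o["tool_pos"]); w=Ro.from_matrix(R0.T@R).as_rotvec()
    print("shift",d.round(4),"turn",w.round(4),"j",o["qpos"].round(2),"rows>=",round(max(np.linalg.norm(d)/.0625,np.degrees(np.linalg.norm(w))/10.7),1))
yaw=np.radians(16); cx=np.array([np.cos(yaw),np.sin(yaw),0]); cy=np.array([-np.sin(yaw),np.cos(yaw),0])
t=np.radians(25); n=-np.sin(t)*cx+np.array([0,0,np.cos(t)]); up=np.cross(cy,n) # up-slope
C0=np.array([.5975,.092,.087])
def dialR(a): # jaw axis at a rad ccw (about n) from up-slope
    y=np.cos(a)*up+np.sin(a)*cy; x=-n
    return np.stack([x,y,np.cross(x,y)],1)
E
python3 - <<'E'
from h import *
go(C0+.13*n,dialR(0))
E
```

```text
shift [ 0.0265 -0.0803 -0.0769] turn [-0.2748  0.0609  0.4335] j [-0.07  0.31  1.63  0.    1.2  -0.07] rows>= 2.8
```

Call:
{"method": "play_rows", "body": {
  "moves": "0.085 0.0065 -0.02 -0.0195 -0.069 0.015 0.1085; 0.085 0.013 -0.04 -0.0385 -0.137 0.03 0.217; 0.085 0.02 -0.06 -0.058 -0.206 0.046 0.325; 0.085 0.0265 -0.0803 -0.0769 -0.2748 0.0609 0.4335; 0.085 0.0265 -0.0803 -0.0769 -0.2748 0.0609 0.4335; 0.085 0.0265 -0.0803 -0.0769 -0.2748 0.0609 0.4335"
}}

```text
clock: 2.25
tool_pos: [0.5464, 0.0766, 0.2064]
orientation: [1.568, 1.132, 0.276]
force: [0.4, 0.2, 0.9]
grip_width: 0.0849
```

```bash
cat >> h.py <<'E'
def dial(tag):
    im=r.get_image("wrist"); P=cloud(im); C=im["color"].astype(int); cv2.imwrite(f"pics/{tag}.png",im["color"])
    np.savez(tag+".npz",**im)
    L=(P-C0)@np.stack([up,cy,n],1)
    ok=(im["depth"]>0)&(np.hypot(L[...,0],L[...,1])<.04)
    W=ok&(C.min(-1)>190)&(L[...,2]>.012)&(L[...,2]<.05)
    T=ok&(L[...,2]>.038)&(L[...,2]<.048); red=(im["depth"]>0)&(np.hypot(L[...,0],L[...,1])<.08)&(C[...,2]>150)&(C[...,1]<90)&(C[...,0]<110)
    pan=(im["depth"]>0)&(abs(L[...,2])<.01)&(C.max(-1)<60)&(np.hypot(L[...,0],L[...,1])<.09)
    print("panel h",pan.sum(),np.median(L[pan][:,2]) if pan.any() else 0)
    for nm,m in (("white",W),("top",T),("red",red)):
        if m.sum()>3: q=L[m]; print(nm,m.sum(),q.mean(0).round(4),"ang",np.degrees(np.arctan2(q[:,1].mean(),q[:,0].mean())).round(1))
    if T.sum()>5: print("rect",cv2.minAreaRect((L[T][:,:2]*1000).astype(np.float32)))
E
python3 - <<'E'
from h import *
dial("w1"); go(C0+.13*n,dialR(0)); print(r.observe()["clock"])
E
```

```text
panel h 5573 0.0018536848016077123
white 918 [0.002  0.0006 0.0442] ang 17.5
top 1394 [0.0014 0.0011 0.0437] ang 37.1
red 138 [0.002  0.0451 0.0036] ang 87.4
rect ((1.195300817489624, -0.5599288940429688), (44.92683029174805, 14.09123420715332), 75.68614959716797)
shift [ 0.0009 -0.0032 -0.0011] turn [-0.0001  0.0016 -0.0037] j [-0.01 -0.03  2.14  0.21  0.62 -0.43] rows>= 0.1
2.3
```

View pics/w1.png

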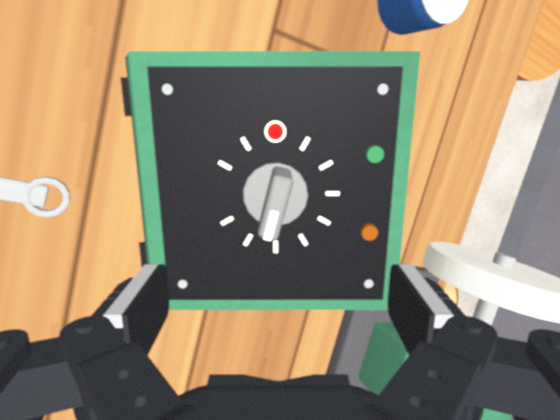

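```bash
cat >> h.py <<'E'
C0=C0+.001*up+.001*n
E
python3 - <<'E'
from h import *
go(C0+.05*n,dialR(np.radians(-14)));go(C0+.013*n,dialR(np.radians(-14)))
E
```

```text
shift [ 0.0799 -0.0025 -0.0012] turn [ 0.2442  0.0011 -0.0039] j [-0.01 -0.03  2.14  0.21  0.62 -0.43] rows>= 1.3
shift [ 0.1169 -0.0027 -0.0012] turn [ 0.2442  0.0011 -0.0039] j [-0.01 -0.03  2.14  0.21  0.62 -0.43] rows>= 1.9
```

Call:
{"method": "play_rows", "body": {
  "moves": "0.06 0.04 0.001 0 0.122 0 0; 0.06 0.08 0.001 0 0.244 0 0; 0.06 0.08 0.001 0 0.244 0 0; 0.06 0.08 0.001 0 0.244 0 0; 0.06 0.08 0.001 0 0.244 0 0"
}}

```text
clock: 2.92
tool_pos: [0.5797, 0.0863, 0.135]
orientation: [1.812, 1.131, 0.277]
force: [0.6, 0.1, -0.7]
grip_width: 0.0601
```

Run:
```python
from h import *
go(C0+.013*n,dialR(np.radians(-14))); o=r.observe(); print(o["tool_pos"],o["force"],o["grip_width"])
```

```text
shift [ 0.0373 -0.0026 -0.    ] turn [ 0.0013  0.0001 -0.0038] j [ 0.01  0.15  2.12  0.26  0.45 -0.23] rows>= 0.6
[0.57972804 0.08627484 0.13495293] [ 0.55436655  0.12526208 -0.68698767] 0.06007880150802037
```

Call:
{"method": "play_rows", "body": {
  "moves": "0.06 0.02 -0.0025 0 0 0 0; 0.06 0.037 -0.0025 0 0 0 0; 0.06 0.037 -0.0025 0 0 0 0; 0 0.037 -0.0025 0 0 0 0; 0 0.037 -0.0025 0 0 0 0; 0 0.037 -0.0025 0 0 0 0; 0 0.037 -0.0025 0 0 0 0"
}}

```text
clock: 3.8
tool_pos: [0.592, 0.0907, 0.0998]
orientation: [1.813, 1.132, 0.278]
force: [-2.8, -1.1, 5.2]
grip_width: 0.0129
```

Run:
```python
from h import *
go(C0+.013*n,dialR(np.radians(-14))); o=r.observe(); print(o["force"],o["ft_torque"],o["grip_width"])
```

```text
shift [-0.      0.0008  0.0001] turn [ 0.0007 -0.     -0.0029] j [ 0.02  0.24  2.11  0.29  0.38 -0.26] rows>= 0.0
[-2.81376488 -1.14435512  5.23175086] [-0.10241943  0.30158161 -0.00226736] 0.012900388289635458
```

Call:
{"method": "play_rows", "body": {
  "moves": "0 0 0 0 -0.16 0 0; 0 0 0 0 -0.32 0 0; 0 0 0 0 -0.48 0 0; 0 0 0 0 -0.64 0 0; 0 0 0 0 -0.8 0 0; 0 0 0 0 -0.96 0 0; 0 0 0 0 -1.12 0 0; 0 0 0 0 -1.28 0 0; 0 0 0 0 -1.44 0 0; 0 0 0 0 -1.6 0 0; 0 0 0 0 -1.72 0 0; 0 0 0 0 -1.82 0 0; 0 0 0 0 -1.82 0 0; 0 0 0 0 -1.82 0 0"
}}

```text
clock: 5.55
tool_pos: [0.5919, 0.0904, 0.0997]
orientation: [-0.008, 1.132, 0.277]
force: [-3.7, -2.1, 6.9]
grip_width: 0.0131
```

Run:
```python
from h import *
go(C0+.013*n,dialR(np.radians(90))); o=r.observe(); print(o["force"],o["ft_torque"],o["grip_width"])
```

```text
shift [-0.     -0.      0.0009] turn [0.0055 0.0025 0.001 ] j [ 0.02  0.24  2.11  0.29  0.38 -2.08] rows>= 0.0
[-3.67072504 -2.06818525  6.92850269] [-0.23482764  0.24039103 -0.09851116] 0.01306074988226266
```

Open, retreat, turn back by 180° for the second grasp.

Call:
{"method": "play_rows", "body": {
  "moves": "0.06 0 0 0 0 0 0; 0.06 0 0 0 0 0 0; 0.06 0 0 0 0 0 0; 0.06 -0.04 0 0 0 0 0; 0.06 -0.08 0 0 0 0 0; 0.06 -0.09 0 0 0 0 0; 0.06 -0.09 0 0 0 0 0"
}}

```text
clock: 6.42
tool_pos: [0.5545, 0.0802, 0.1802]
orientation: [-0.006, 1.133, 0.278]
force: [-0.3, 0.0, 0.1]
grip_width: 0.0602
```

Run:
```python
from h import *
dial("w2"); print(r.observe()["tool_pos"])
```

```text
panel h 3 0.0006856172873490627
white 1479 [-0.0003 -0.0001  0.0427] ang -162.8
top 1721 [-0.0009 -0.0006  0.0426] ang -144.1
red 143 [-0.0003  0.0466  0.0115] ang 90.4
rect ((0.26180076599121094, -0.5349788665771484), (13.769643783569336, 43.99748992919922), 89.87423706054688)
[0.55397113 0.0802501  0.17905741]
```

View pics/w2.png

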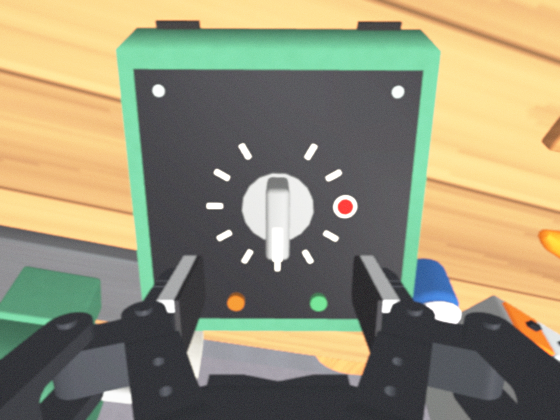

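Call:
{"method": "play_rows", "body": {
  "moves": "0.06 0 0 0 0.18 0 0; 0.06 0 0 0 0.36 0 0; 0.06 0 0 0 0.54 0 0; 0.06 0 0 0 0.72 0 0; 0.06 0 0 0 0.9 0 0; 0.06 0 0 0 1.08 0 0; 0.06 0 0 0 1.26 0 0; 0.06 0 0 0 1.44 0 0; 0.06 0 0 0 1.62 0 0; 0.06 0 0 0 1.8 0 0; 0.06 0 0 0 1.98 0 0; 0.06 0 0 0 2.16 0 0; 0.06 0 0 0 2.34 0 0; 0.06 0 0 0 2.52 0 0; 0.06 0 0 0 2.7 0 0; 0.06 0 0 0 2.88 0 0; 0.06 0 0 0 3.04 0 0; 0.06 0 0 0 3.14 0 0; 0.06 0 0 0 3.14 0 0; 0.06 0 0 0 3.14 0 0"
}}

```text
clock: 8.98
tool_pos: [0.5538, 0.0803, 0.1785]
orientation: [3.135, 1.136, 0.281]
force: [0.5, -0.4, 0.1]
grip_width: 0.06
```

Run:
```python
from h import *
go(C0+.013*n,dialR(np.radians(-90)))
```

```text
shift [ 0.088   0.0009 -0.0035] turn [0.0081 0.0019 0.0005] j [-0.    0.03  2.15  0.22  0.56  1.12] rows>= 1.4
```

Call:
{"method": "play_rows", "body": {
  "moves": "0.06 0.045 0.0005 -0.002 0.008 0 0; 0.06 0.075 0.0005 -0.003 0.008 0 0; 0.06 0.088 0.0005 -0.003 0.008 0 0; 0.06 0.088 0.0005 -0.003 0.008 0 0; 0 0.088 0.0005 -0.003 0.008 0 0; 0 0.088 0.0005 -0.003 0.008 0 0; 0 0.088 0.0005 -0.003 0.008 0 0; 0 0.088 0.0005 -0.003 0.008 0 0"
}}

```text
clock: 9.98
tool_pos: [0.5933, 0.0908, 0.1026]
orientation: [-3.141, 1.133, 0.279]
force: [-4.0, 0.2, 5.9]
grip_width: 0.0127
```

Run:
```python
from h import *
go(C0+.013*n,dialR(np.radians(0))); o=r.observe(); print(o["force"],o["ft_torque"],o["grip_width"])
```

```text
shift [0.002  0.     0.0016] turn [-1.5718e+00 -1.2000e-03 -1.6000e-03] j [0.02 0.24 2.11 0.29 0.39 1.07] rows>= 8.4
[-3.9731151   0.20229758  5.90767152] [-0.02896425  0.35452855  0.06403278] 0.012734137084988651
```

Call:
{"method": "play_rows", "body": {
  "moves": "0 0 0 0 -0.16 0 0; 0 0 0 0 -0.32 0 0; 0 0 0 0 -0.48 0 0; 0 0 0 0 -0.64 0 0; 0 0 0 0 -0.8 0 0; 0 0 0 0 -0.96 0 0; 0 0 0 0 -1.12 0 0; 0 0 0 0 -1.28 0 0; 0 0 0 0 -1.42 0 0; 0 0 0 0 -1.52 0 0; 0 0 0 0 -1.58 0 0; 0 0 0 0 -1.58 0 0; 0 0 0 0 -1.58 0 0; 0.06 0 0 0 -1.58 0 0; 0.06 0 0 0 -1.58 0 0; 0.06 0 0 0 -1.58 0 0; 0.06 -0.04 0 0 -1.58 0 0; 0.06 -0.09 0 0 -1.58 0 0; 0.06 -0.12 0 0 -1.58 0 0; 0.06 -0.12 0 0 -1.58 0 0"
}}

```text
clock: 12.48
tool_pos: [0.5456, 0.0764, 0.2131]
orientation: [1.558, 1.129, 0.275]
force: [-1.2, 0.3, -1.3]
grip_width: 0.0601
```

Run:
```python
from h import *
dial("w3"); o=r.observe();print(o["tool_pos"],o["qpos"],o["force"],o["clock"])
```

```text
panel h 5930 0.0008449856982164171
white 918 [0.001  0.0032 0.0422] ang 73.2
top 1298 [0.0004 0.0014 0.0428] ang 73.2
red 132 [0.001  0.0451 0.0026] ang 88.8
rect ((0.30677032470703125, 0.48126983642578125), (13.818758964538574, 43.7518424987793), 0.689125657081604)
[0.54472559 0.07654777 0.21111853] [-0.00920897 -0.04427235  2.14451577  0.20556613  0.62815269 -0.4374218 ] [ 0.2028625  -0.00864346 -0.71857691] 12.525
```

View pics/w3.png

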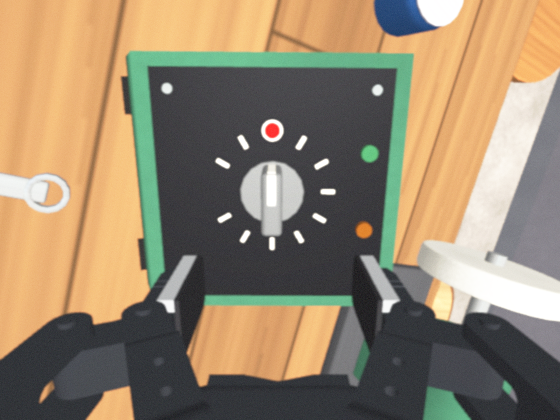

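```bash
cat >> h.py <<'E'
def downR(psi):
    x=np.array([0,0,-1.]); y=np.array([np.cos(psi),np.sin(psi),0]); return np.stack([x,y,np.cross(x,y)],1)
E
python3 - <<'E'
from h import *
go([.485,.41,.24],downR(np.radians(95)))
E
```

```text
shift [-0.0118  0.0462 -0.3366] turn [-1.3476  0.3043 -0.3646] j [-0.01 -0.04  2.14  0.21  0.63 -0.44] rows>= 7.7
```

Call:
{"method": "play_rows", "body": {
  "moves": "0.05 -0.04 0.005 -0.03 0 0 0; 0.05 -0.04 0.01 -0.07 -0.17 0.04 -0.045; 0.05 -0.04 0.015 -0.12 -0.34 0.08 -0.09; 0.05 -0.035 0.02 -0.17 -0.5 0.115 -0.137; 0.05 -0.03 0.025 -0.22 -0.67 0.152 -0.182; 0.05 -0.025 0.03 -0.27 -0.84 0.19 -0.228; 0.05 -0.02 0.035 -0.31 -1.01 0.228 -0.273; 0.05 -0.015 0.04 -0.33 -1.18 0.266 -0.319; 0.05 -0.012 0.046 -0.337 -1.3476 0.3043 -0.3646; 0.05 -0.012 0.046 -0.337 -1.3476 0.3043 -0.3646; 0.05 -0.012 0.046 -0.337 -1.3476 0.3043 -0.3646"
}}

```text
clock: 13.9
tool_pos: [0.4832, 0.4098, 0.2371]
orientation: [-2.92, 1.565, -2.834]
force: [0.7, 0.1, 0.0]
grip_width: 0.05
```

Run:
```python
from h import *
im=r.get_image("wrist"); cv2.imwrite("pics/w4.png",im["color"]); P=cloud(im)
for nme in ("brass_punch","steel_punch","stand"):
    for b in r.silhouettes("wrist",nme)[:3]:
        m=b["mask"]&(im["depth"]>0); Q=P[m]; zt=np.percentile(Q[:,2],97); q=Q[Q[:,2]>zt-.014]
        print(nme,round(b["confidence"],2),np.round(b["position"]),m.sum(),zt.round(4),np.percentile(Q,2,0).round(3),np.percentile(Q,98,0).round(3),cv2.minAreaRect((q[:,:2]*1000).astype(np.float32)))
go([.485,.41,.24],downR(np.radians(95)))
```

```text
brass_punch 0.68 [278.  17.] 2635 0.0346 [0.335 0.351 0.015] [0.365 0.426 0.035] ((340.995361328125, 389.0335693359375), (86.08383178710938, 32.05107498168945), 64.23975372314453)
brass_punch 0.67 [287. 306.] 1766 0.0243 [0.617 0.384 0.009] [0.651 0.471 0.025] ((635.6939697265625, 426.79351806640625), (95.46561431884766, 23.274229049682617), 72.92233276367188)
brass_punch 0.56 [286. 176.] 2383 0.0587 [0.439 0.407 0.05 ] [0.528 0.43  0.059] ((484.876953125, 419.11370849609375), (94.82498931884766, 21.222881317138672), 4.867382049560547)
steel_punch 0.72 [199. 176.] 2601 0.0588 [0.445 0.326 0.042] [0.535 0.351 0.059] ((491.6734313964844, 338.1860046386719), (94.93855285644531, 24.3060302734375), 4.949766635894775)
stand 0.87 [248. 168.] 9020 0.0446 [0.439 0.306 0.015] [0.528 0.451 0.045] ((479.90704345703125, 378.1797180175781), (77.98410034179688, 115.9764404296875), 4.790060043334961)
stand 0.45 [288. 178.] 2400 0.0587 [0.439 0.407 0.048] [0.529 0.43  0.059] ((484.8779296875, 419.09600830078125), (94.82379150390625, 21.187232971191406), 4.884653091430664)
shift [-0.0009  0.0001  0.0014] turn [-0.001  -0.0029 -0.0002] j [ 0.63  0.32  1.6   0.    1.22 -1.02] rows>= 0.0
```

View pics/w4.png

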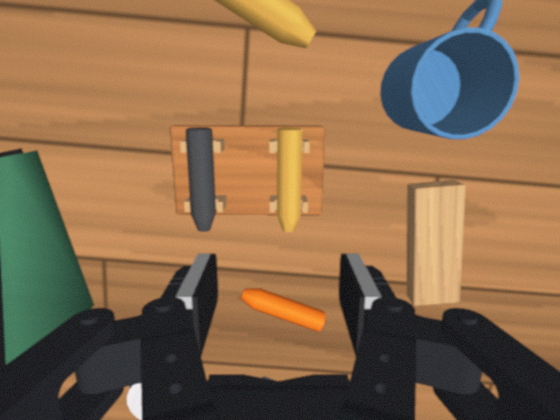

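Run:
```python
from h import *
go([.4825,.419,.027],downR(np.radians(94.9)))
```

```text
shift [0.2121 0.0093 0.0003] turn [ 0.0008 -0.0029 -0.0002] j [ 0.63  0.32  1.6   0.    1.22 -1.02] rows>= 3.4
```

Call:
{"method": "play_rows", "body": {
  "moves": "0.05 0.05 0.009 0 0 0 0; 0.05 0.1 0.009 0 0 0 0; 0.05 0.145 0.009 0 0 0 0; 0.05 0.16 0.009 0 0 0 0; 0.05 0.16 0.009 0 0 0 0; 0.05 0.16 0.009 0 0 0 0"
}}

```text
clock: 14.85
tool_pos: [0.4844, 0.4207, 0.0818]
orientation: [1.179, 1.568, 1.267]
force: [-0.0, 0.1, 0.6]
grip_width: 0.0501
```

Run:
```python
from h import *
go([.4825,.419,.027],downR(np.radians(94.9)))
```

```text
shift [ 0.0548 -0.0017 -0.0021] turn [ 0.002   0.0011 -0.0028] j [ 0.65  0.51  1.69  0.    0.95 -1.01] rows>= 0.9
```

Call:
{"method": "play_rows", "body": {
  "moves": "0.05 0.025 -0.0017 -0.002 0 0 0; 0.05 0.045 -0.0017 -0.002 0 0 0; 0.05 0.053 -0.0017 -0.002 0 0 0; 0.05 0.053 -0.0017 -0.002 0 0 0; 0 0.053 -0.0017 -0.002 0 0 0; 0 0.053 -0.0017 -0.002 0 0 0; 0 0.053 -0.0017 -0.002 0 0 0; 0 0.053 -0.0017 -0.002 0 0 0; 0 0.04 -0.0017 -0.002 0 0 0; 0 0.01 -0.0017 -0.002 0 0 0; 0 -0.04 -0.0017 -0.002 0 0 0; 0 -0.1 -0.0017 -0.002 0 0 0; 0 -0.15 -0.0017 -0.002 0 0 0; 0 -0.16 -0.0017 -0.002 0 0 0; 0 -0.16 -0.0017 -0.002 0 0 0"
}}

```text
clock: 16.73
tool_pos: [0.4807, 0.4171, 0.2384]
orientation: [-3.036, 1.567, -2.948]
force: [-0.4, 0.7, -3.7]
grip_width: 0.0209
```

Run:
```python
from h import *
o=r.observe(); print(o["tool_pos"],o["force"],o["grip_width"])
go([.505,-.34,.25],downR(np.radians(94.9)))
```

```text
[0.48065248 0.41713563 0.23843005] [-0.41257729  0.68966105 -3.68882096] 0.02089746131461329
shift [-0.0111 -0.7564 -0.0422] turn [ 0.0023 -0.0037  0.0004] j [ 0.65  0.33  1.6   0.    1.22 -1.01] rows>= 12.1
```

Call:
{"method": "play_rows", "body": {
  "moves": "0 -0.01 -0.02 -0.001 0 0 0; 0 -0.011 -0.06 -0.003 0 0 0; 0 -0.011 -0.11 -0.006 0 0 0; 0 -0.011 -0.16 -0.009 0 0 0; 0 -0.011 -0.21 -0.012 0 0 0; 0 -0.011 -0.26 -0.015 0 0 0; 0 -0.011 -0.31 -0.018 0 0 0; 0 -0.011 -0.36 -0.021 0 0 0; 0 -0.011 -0.41 -0.024 0 0 0; 0 -0.011 -0.46 -0.027 0 0 0; 0 -0.011 -0.51 -0.03 0 0 0; 0 -0.011 -0.56 -0.033 0 0 0; 0 -0.011 -0.61 -0.036 0 0 0; 0 -0.011 -0.66 -0.038 0 0 0; 0 -0.011 -0.7 -0.04 0 0 0; 0 -0.011 -0.735 -0.041 0 0 0; 0 -0.011 -0.756 -0.042 0 0 0; 0 -0.011 -0.756 -0.042 0 0 0; 0 -0.011 -0.756 -0.042 0 0 0"
}}

```text
clock: 19.1
tool_pos: [0.5051, -0.3378, 0.2492]
orientation: [2.594, 1.566, 2.682]
force: [-0.8, 0.5, -2.5]
grip_width: 0.0208
```

Run:
```python
from h import *
im=r.get_image("wrist"); P=cloud(im).reshape(-1,3); cv2.imwrite("pics/w5.png",im["color"])
s=(abs(P[:,0]-.5)<.13)&(abs(P[:,1]+.33)<.12)&(P[:,2]>.055)&(P[:,2]<.085); print(s.sum(),cv2.minAreaRect(P[s][:,:2].astype(np.float32)))
o=r.observe(); print(o["tool_pos"],o["force"],o["grip_width"])
go([.505,-.34,.065],downR(np.radians(94.9)))
```

```text
3668 ((0.4768593907356262, -0.3433738946914673), (0.21720033884048462, 0.1602242887020111), 2.513535499572754)
[ 0.50536029 -0.33767961  0.24953247] [-0.44503343  0.25281666 -2.25874097] 0.020809177332940264
shift [ 1.845e-01 -2.600e-03  1.000e-04] turn [ 0.0032 -0.0038 -0.0019] j [-0.66  0.26  1.66 -0.    1.23 -2.32] rows>= 3.0
```

View pics/w5.png

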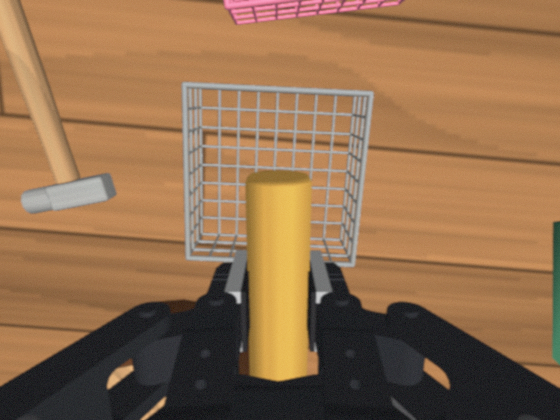

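Call:
{"method": "play_rows", "body": {
  "moves": "0 0.04 -0.003 0 0 0 0; 0 0.09 -0.003 0 0 0 0; 0 0.14 -0.003 0 0 0 0; 0 0.185 -0.003 0 0 0 0; 0 0.212 -0.003 0 0 0 0; 0 0.224 -0.003 0 0 0 0; 0 0.224 -0.003 0 0 0 0; 0 0.224 -0.003 0 0 0 0; 0.05 0.224 -0.003 0 0 0 0; 0.05 0.224 -0.003 0 0 0 0; 0.05 0.224 -0.003 0 0 0 0; 0.05 0.224 -0.003 0 0 0 0; 0.05 0.19 -0.003 0 0 0 0; 0.05 0.14 -0.003 0 0 0 0; 0.05 0.08 -0.003 0 0 0 0; 0.05 0.02 -0.003 0 0 0 0; 0.05 0 -0.003 0 0 0 0; 0.05 0 -0.003 0 0 0 0"
}}

```text
clock: 21.4
tool_pos: [0.5067, -0.3427, 0.2518]
orientation: [-1.648, 1.569, -1.56]
force: [0.4, 0.4, 0.1]
grip_width: 0.0497
```

Run:
```python
from h import *
w=r.get_image("wrist"); P=cloud(w).reshape(-1,3); C=w["color"].reshape(-1,3).astype(int)
y=(C[:,2]>150)&(C[:,0]<90)&(C[:,1]>110)&(abs(P[:,0]-.5)<.12)&(abs(P[:,1]+.34)<.1)&(P[:,2]<.06)&(P[:,2]>.012); print(y.sum(),cv2.minAreaRect(P[y][:,:2].astype(np.float32)) if y.sum()>5 else 0,np.percentile(P[y][:,2],95))
s=r.get_image("scene")["color"]; d=r.get_image("side")["color"]
dial("w6")
a=cv2.resize(s[150:330,150:470],(640,360)); b=cv2.resize(d[130:400,150:430],(400,240)); b=cv2.copyMakeBorder(b,0,0,0,240,0)
b[:180,400:]=cv2.resize(w["color"],(240,180)); cv2.imwrite("pics/fin.png",np.vstack([a,b])); o=r.observe(); print(o["tool_pos"],o["force"],o["clock"])
```

```text
1508 ((0.5233842730522156, -0.34189119935035706), (0.12163001298904419, 0.02541731297969818), 8.058465003967285) 0.028508379878187756
panel h 0 0
[ 0.50445895 -0.34097852  0.24669503] [ 0.10669472  0.85495822 -0.59739428] 21.6
```

View pics/fin.png

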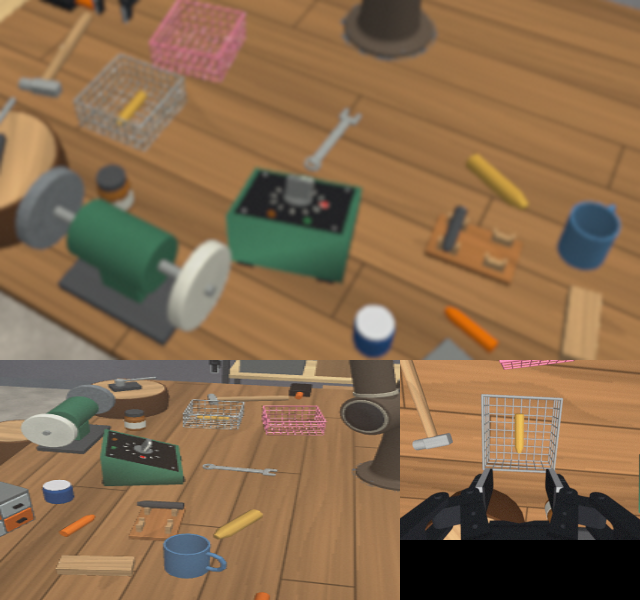

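The brass punch lies on the floor of the steel basket, the dial pointer faces the red dot, and the steel punch and the other bench items are in place. Handing in.

```bash
python3 -c "
from bench import r
print(r.hand_in())"
```

```text
the job is handed in; nothing more can be done
None
```

I turned the dial anticlockwise to the red dot in two grasps and let go. I then lifted the brass punch from the stand, lowered it into the bare steel basket and released it. The job was handed in just after 21.6 s; the hand-in reports no verdict.

- **Dial:** after I let go, the wrist camera put the bar within about 1° of the red dot's direction, with the white end at the dot. The final pictures still show it there.
- **Brass punch:** the final pictures show it lying on the basket floor, its long axis about on the basket's centre line. Its top read about 28 mm above the table.
- **Disagreement:** my last colour-based outline of the punch read 122 mm long instead of 95 mm, and its centre was 18 mm off in x. I think stray pixels caused this, since the picture shows the punch well inside. Even the offset centre is inside the 70 mm limit.
- **Rest of the bench:** the steel punch and the other loose items looked unmoved in the final pictures. I did not measure their positions again.
- **Robot:** the gripper was empty and hovering about 0.25 m up, touching nothing.

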